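# Make up the laptop kit and the call kit for two hot desks

### The arm

A 6-joint arm with a two-finger parallel gripper is mounted at the origin on the work surface. World frame = base frame: x ahead of the robot, y to its left, z up, the work surface at z = 0. Lengths are in m, angles in degrees, forces in N, time in s.
With the tool pointing down it reaches from about 0.3 to 0.75 m from the base axis. Payload 8.5 kg.
Tool frame: the origin (TCP) lies on the centre line of the jaws, within the pads' length; the fingertips stand 19 mm ahead of it and the grasp point (between the pads) is the TCP (env.tcp_to_tips is the z of the fingertips in the tool frame, in m); z points along the fingers, y is the line along which they close (so a half turn about z gives the same grasp; the last joint's range is limited). The gripper opens to 85 mm and grips with 20 to 120 N. Pads are 22 mm wide; open, the fingers measure 114 mm over their backs; the gripper's body (76 mm by 85 mm) begins 54 mm behind the grasp point. The pads swing forward as they close: fully open they stand 13 mm farther back than shut.
Start: joints at [54.127, 21.807, 74.336, -0, 83.858, -12.336], TCP at [0.22, 0.504, 0.219] pointing down, gripper open.
Joint ranges: [-178.18, 178.18], [-50.72, 133.34], [12.68, 142.11], [-81.47, 261.47], [9.98, 163.14], [-165.26, 165.26]. Speed limits (degrees/s): [136.94, 136.94, 180, 180, 180, 180].

### API

Orientations are given as a 3x3 rotation matrix whose columns are the frame's x, y, z axes.
In Python, from rig import env gives the robot as it stands.
- The arm moves only by the tool servo_tool, never from a script. Its argument "steps" is a list of rows, each an object of numbers: "tx", "ty", "tz": the shift along the world's x, y, z in cm; "yaw": the turn about the world's z in degrees; "claw": the finger opening in cm, from 0 to 8.54. In form: [{"tx": .., "ty": .., "tz": .., "yaw": .., "claw": ..}, ...]. A call has 1 to 20 rows; each row shifts and turns the commanded pose from where the row before left it; what a row does not reach is not made up. A row lasts 1/10 s, in which the tool goes at most 50 mm and 8.59 degrees, less where a joint would pass 70% of its speed; a pose out of reach is approached as far as the arm can. A call with a gripper value outside its range is refused whole. The fingers move at their own pace and stop on an object; "newtons" is the grip in N (left out, the last holds). Time passes only in rows, so rows that do not move let the fingers close. It gives the time, the measured TCP pose, the force, the opening and the grip force at its end, in the units of the state.
- env.observe(): the state, without advancing time (a new reading comes with each control period).
- env.get_image(name): name is "side" or "top" or "wrist"; returns (picture, depth): 420x560x3 uint8, red, green, blue; 420x560 float32, m along the optical axis (not along the pixel's ray), 0 where there is no reading.
- env.camera_model(name): a dict with "fovy" (degrees; the focal length in pixels is half the picture's height over the tangent of half this angle, whatever the lens; pixels are square), "cx", "cy" (the principal point, pixels), "T" (4x4, takes a point from camera to world coordinates). Camera axes: x right, y down, z forward; pixel columns grow to the right and rows downward; lengths in m; the calibration is good to about 2 mm. The wrist camera is an equidistant fisheye: a pixel r from the principal point sees the ray r / f radians off the axis. A picture is of the moment at which its call begins: read the wrist's pose just before it. camera_model takes no time and is no camera call; for the wrist camera it gives the pose at the moment of the call.
- env.close_job(): hands the job in; it is judged then, once.
The state is a dict: "time_s": time; "q": joint angles; "qvel": joint speeds; "joint_efforts": joint torques, N m; "position": TCP position; "tool_rot": TCP orientation; "ft_force": force on the tool from outside, world axes, zero at the start; "wrist_torque": the same for the moment, N m; "grip_width": finger opening in m; "gripper_force": force on a finger pad.
Only numpy, scipy, OpenCV 4.12 (cv2) and the standard library are available. Lean on these libraries where they do the work, as an engineer would, in place of code of your own. Each camera call takes 0.05 s, during which the arm holds its last target. There are 200 camera calls.

### The job

Make up two desk kits from the things lying in the middle of the desk. In the grey tray with the pen gutter goes the laptop kit: the mouse in its larger bay and the big laptop charger in its smaller bay; in the wooden tray with the handles goes the call kit: the power bank in its larger bay with the small cube charger resting on the middle of it, and the round speaker in its smaller bay. Everything lies flat, right way up, in its bay; set things down rather than dropping them, and leave the coffee cup and the phone where they are.

Things in the scene. Friction and masses are not known exactly. Their poses are not given: they have to be found in the camera images.
- laptop_tray: Grey plastic tray 236 (x) x 156 (y) mm, fixed. Floor 4 mm thick; walls 4 mm thick, tops 16 mm above the desk. Origin: centre of underside. A pen gutter with a pen in it runs along the +y side; beside it two bays parted by a wall: larger, inside x -114 to 8, y -74 to 48 mm, centre (-53, -13), 122 x 122 mm; smaller, inside x 12 to 114, same y, centre (63, -13), 102 x 122 mm.
- call_tray: Wooden tray 236 (x) x 130 (y) mm, fixed; on each end wall (x = -116, 116) a dark arched handle 70 mm wide, top 40 mm above the desk. Floor 4 mm thick; walls 4 mm thick, tops 16 mm high. Origin: centre of underside. Two bays parted by a wall: larger, inside x -114 to 8, y -61 to 61 mm, centre (-53, 0), 122 x 122 mm; smaller, inside x 12 to 114, same y, centre (63, 0), 102 x 122 mm.
- mouse: Black computer mouse, 92 (x) x 54 (y) x 32 mm high, its sides upright up to 18 mm, a little narrower above; scroll wheel towards +x. About 90 g. Origin: centre of its underside; z up.
- laptop_brick: Laptop charger: the larger white power block, 80 (x) x 46 (y) x 28 mm high, black sockets in its two short ends. About 180 g. Origin: centre of its underside; z up.
- power_bank: Power bank: flat bare-aluminium slab, 92 (x) x 60 (y) x 18 mm thick, flat top. About 200 g. Origin: centre of its underside; z up.
- charger_cube: Phone charger: the small white cube, 38 x 38 x 30 mm high, two steel prongs folded flat in its top. About 50 g. Origin: centre of its underside; z up.
- speaker_puck: Conference speaker: round grey fabric puck, 60 mm in diameter, 33 mm high, with a black disc in the middle of its top. About 150 g. Origin: centre of its underside; z up.
- espresso_cup: White espresso cup standing among the stock, 60 mm across its rim, 52 mm high, open at the top. Not part of any kit; loose, to be left alone. Origin: centre of its underside; z up.
- phone: Somebody's black phone lying flat, 72 (x) x 148 (y) x 9 mm, beyond the stock. Loose, to be left alone. Origin: centre of its underside; z up.
Not all that is in view belongs to the job. Of the things shaped like the speaker_puck, the grey one is meant. What is shaped like the charger_cube but green is not meant.

How it is judged (in metres and radians):
At the end, for the whole second after the job is handed in: Each thing lies on the floor of its bay (underside under 9 mm above the desk, centre inside the bay); the cube charger rests on the power bank, centres within 18 mm. All five are right way up within 0.12 rad, released and at rest (x of mouse in the frame of laptop_tray between -0.092 and -0.014 m and y of mouse in the frame of laptop_tray between -0.055 and 0.031 m and x of laptop_brick in the frame of laptop_tray between 0.03 and 0.096 m and y of laptop_brick in the frame of laptop_tray between -0.055 and 0.031 m and x of power_bank in the frame of call_tray between -0.092 and -0.014 m and y of power_bank in the frame of call_tray between -0.043 and 0.043 m and x of speaker_puck in the frame of call_tray between 0.03 and 0.096 m and y of speaker_puck in the frame of call_tray between -0.043 and 0.043 m and z of mouse in the frame of laptop_tray between 0 and 0.009 m and z of laptop_brick in the frame of laptop_tray between 0 and 0.009 m and z of power_bank in the frame of call_tray between 0 and 0.009 m and z of speaker_puck in the frame of call_tray between 0 and 0.009 m and z of charger_cube in the frame of power_bank between 0.014 and 0.023 m and horizontal distance between charger_cube and power_bank below 0.018 m and angle between each of mouse, laptop_brick, power_bank, charger_cube, speaker_puck's own z axis and vertical below 0.12 rad and linear speed of each of mouse, laptop_brick, power_bank, charger_cube, speaker_puck below 0.02 m/s); the robot touches nothing.
It fails at once if a piece of the stock is dropped: it falls freely by more than about 25 mm ((linear speed of mouse above 0.7 m/s and contact force between mouse and the arm below 0.01 N and contact force between mouse and the fingers below 0.01 N) or (linear speed of laptop_brick above 0.7 m/s and contact force between laptop_brick and the arm below 0.01 N and contact force between laptop_brick and the fingers below 0.01 N) or (linear speed of power_bank above 0.7 m/s and contact force between power_bank and the arm below 0.01 N and contact force between power_bank and the fingers below 0.01 N) or (linear speed of charger_cube above 0.7 m/s and contact force between charger_cube and the arm below 0.01 N and contact force between charger_cube and the fingers below 0.01 N) or (linear speed of speaker_puck above 0.7 m/s and contact force between speaker_puck and the arm below 0.01 N and contact force between speaker_puck and the fingers below 0.01 N)).
It fails at once if the espresso cup is moved more than 20 mm or tipped (distance of espresso_cup from where it was at the start of the episode above 0.02 m or angle between espresso_cup's own z axis and vertical above 0.4 rad).
It fails at once if the phone is moved more than 20 mm (distance of phone from where it was at the start of the episode above 0.02 m).
It also fails if it takes over 128 s, if anything falls off the work surface, if the arm or the gripper's body presses on something with over 40 N, if the wrist force passes 120 N, or if a joint passes its speed limit or range.

## Working session

There is one attempt and no reset: what is moved stays moved. The work goes in short steps, Python scripts to look and compute and a tool call to move; the robot and the scene stay as the last step left them, time stands still between calls to the robot, and variables do not carry over. Pictures are saved under pics/ and viewed, at most 14 in all, crops included, and the job is handed in when it is done.

Besides the shell and the picture viewer there is one more tool, called after "Emit:" as name(argument=value, ...), one argument or row to a line, values as JSON. servo_tool: Moves the arm, as the interface text tells. Its arguments: {"type":"object","properties":{"steps":{"type":"array"},"newtons":{"type":"number"}},"required":["steps"]}

```bash
mkdir -p pics; cat > h.py <<'E'
import numpy as np, cv2
from rig import env
def grab(n):
    m=env.camera_model(n); im,d=env.get_image(n); return im,d,m
def world(m,d,shape):
    H,W=shape; f=H/2/np.tan(np.radians(m['fovy']/2))
    u,v=np.meshgrid(np.arange(W),np.arange(H))
    P=np.stack([(u-m['cx'])/f*d,(v-m['cy'])/f*d,d],-1)
    return P@m['T'][:3,:3].T+m['T'][:3,3]
E
python3 - <<'E'
from h import *
for n in ['top','side']:
    im,d,m=grab(n); cv2.imwrite(f'pics/{n}0.png',im[:,:,::-1]); np.savez(f'{n}0.npz',im=im,d=d,T=m['T'],fovy=m['fovy'],cx=m['cx'],cy=m['cy'])
    print(n,m)
s=env.observe();print({k:np.round(v,3).tolist() for k,v in s.items()})
E
```

```text
top {'fovy': 44.596646048764825, 'cx': 286.0438294979424, 'cy': 212.50128384722373, 'T': array([[ 0.04092133, -0.97439483,  0.22108857,  0.36030866],
       [-0.99914905, -0.03876378,  0.01409064, -0.01740118],
       [-0.00515962, -0.22147704, -0.97515194,  1.1390091 ],
       [ 0.        ,  0.        ,  0.        ,  1.        ]])}
side {'fovy': 48.862351964254515, 'cx': 280.3855967636243, 'cy': 207.40929938576022, 'T': array([[ 0.66639118, -0.35251257,  0.65700661, -0.04880655],
       [-0.74559753, -0.31190802,  0.58889533, -0.60514162],
       [-0.00266737, -0.88229716, -0.47068526,  0.5079745 ],
       [ 0.        ,  0.        ,  0.        ,  1.        ]])}
{'time_s': 0.1, 'q': [54.128, 21.838, 74.379, -0.001, 83.859, -12.335], 'qvel': [0.087, -0.138, -0.105, -0.102, 0.037, -0.032], 'joint_efforts': [0.003, -44.922, -23.166, -0.0, 0.004, -0.0], 'position': [0.219, 0.504, 0.218], 'tool_rot': [[-0.917, 0.399, -0.001], [0.399, 0.917, -0.001], [0.0, -0.001, -1.0]], 'ft_force': [-0.076, 0.168, -1.07], 'wrist_torque': [-0.002, -0.016, 0.018], 'gripper_force': 0.0, 'grip_width': 0.086}
```

View pics/top0.png

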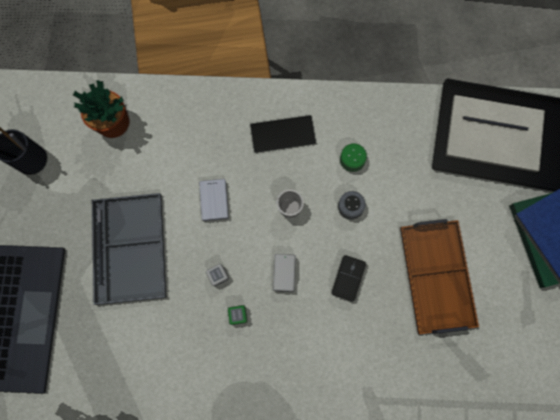

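View pics/side0.png

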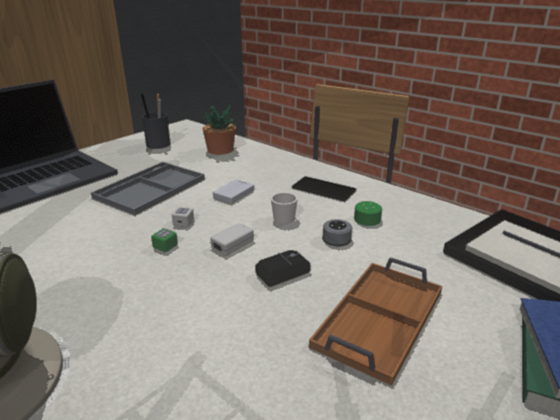

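Top view: mouse at (348,278), brick (285,272), power bank (214,200) and cup (290,204).
- Cubes: white (217,273) and green (237,315). The white one is meant.
- Pucks: grey (351,205) and green (353,156). The grey one is meant.

I'll measure these and confirm them in one enlarged crop.

```bash
python3 - <<'E'
from h import *
z=np.load('top0.npz'); m={k:z[k] for k in ['T','fovy','cx','cy']}; im=z['im']; P=world(m,z['d'],(420,560))
c=P[:,:,2]; print('table',np.median(c[330:400,200:400]), 'noise',c[330:400,200:400].std())
z0=np.median(c[330:400,200:400]); 
big=cv2.resize(im[120:340,80:490],None,fx=1.95,fy=1.95,interpolation=cv2.INTER_CUBIC)[:,:,::-1].copy()
mask=((c-z0>0.006)&(c<0.15)).astype(np.uint8)
n,l,st,ce=cv2.connectedComponentsWithStats(mask,connectivity=4)
for i in range(1,n):
    if st[i,4]<150 or not(80<ce[i][0]<500 and 100<ce[i][1]<350): continue
    p=P[l==i]; top=np.percentile(p[:,2]-z0,80)
    # top surface
    q=p[(p[:,2]-z0)>top-0.006] if top>0.014 else p
    for nm,s in(('all',p),('top',q)):
        r=cv2.minAreaRect((s[:,:2]*1000).astype(np.float32))
        print(np.round(ce[i]),st[i,4],nm,'top',round(top,4),'rect c',np.round(r[0],1),'wh',np.round(r[1],1),'ang',round(r[2],1),'med',np.round(np.mean(s[:,:2],0)*1000,1))
cv2.imwrite('pics/crop0.png',big)
E
```

```text
table 0.0008142368393779797 noise 0.062284167004002765
[103. 110.] 2052 all top 0.1072 rect c [824.9 421.5] wh [113.2  99.3] ang 53.6 med [815.  412.4]
[103. 110.] 2052 top top 0.1072 rect c [818.  418.2] wh [94.5 83. ] ang 49.3 med [825.5 422.1]
[283. 133.] 1711 all top 0.0116 rect c [806.7  13.6] wh [ 73.7 147.5] ang 10.9 med [806.6  14. ]
[283. 133.] 1711 top top 0.0116 rect c [806.7  13.6] wh [ 73.7 147.5] ang 10.9 med [806.6  14. ]
[353. 157.] 602 all top 0.0351 rect c [ 751. -150.] wh [58.7 59.5] ang 74.7 med [ 746.9 -148.8]
[353. 157.] 602 top top 0.0351 rect c [ 750.7 -150.4] wh [57.3 58.3] ang 48.1 med [ 750.1 -149.9]
[214. 200.] 1074 all top 0.0197 rect c [639.5 163.5] wh [92.4 60.1] ang 8.0 med [638. 163.]
[214. 200.] 1074 top top 0.0197 rect c [639.5 163.5] wh [92.4 60.1] ang 8.0 med [638.7 163.5]
[290. 201.] 398 all top 0.0518 rect c [629.1  -9.4] wh [57.9 57. ] ang 2.5 med [635.8  -9.7]
[290. 201.] 398 top top 0.0518 rect c [629.1  -9.4] wh [57.9 57. ] ang 2.5 med [632.2  -9.6]
[352. 204.] 608 all top 0.0348 rect c [ 638. -148.] wh [58.9 59.5] ang 43.0 med [ 635.5 -146.
[... 553 characters left out ...]
 80.7] ang 89.5 med [478.9  -3.3]
[284. 272.] 794 top top 0.0297 rect c [480.4  -3.4] wh [78.5 45.6] ang 2.1 med [480.   -3.2]
[349. 278.] 1064 all top 0.0328 rect c [ 474.5 -144. ] wh [54.4 91.9] ang 73.1 med [ 472.9 -142.6]
[349. 278.] 1064 top top 0.0328 rect c [ 475.3 -143.8] wh [47.7 84.6] ang 74.3 med [ 471.5 -143. ]
[217. 275.] 330 all top 0.0318 rect c [469.  142.7] wh [38.6 37.7] ang 30.6 med [468.  141.6]
[217. 275.] 330 top top 0.0318 rect c [469.1 142.6] wh [38.6 37.5] ang 30.2 med [468.6 142.8]
[237. 315.] 335 all top 0.0314 rect c [385.4  93.4] wh [37.8 37.9] ang 10.7 med [385.2  92.7]
[237. 315.] 335 top top 0.0314 rect c [385.4  93.6] wh [37.7 37.4] ang 10.9 med [385.5  93.5]
```

View pics/crop0.png

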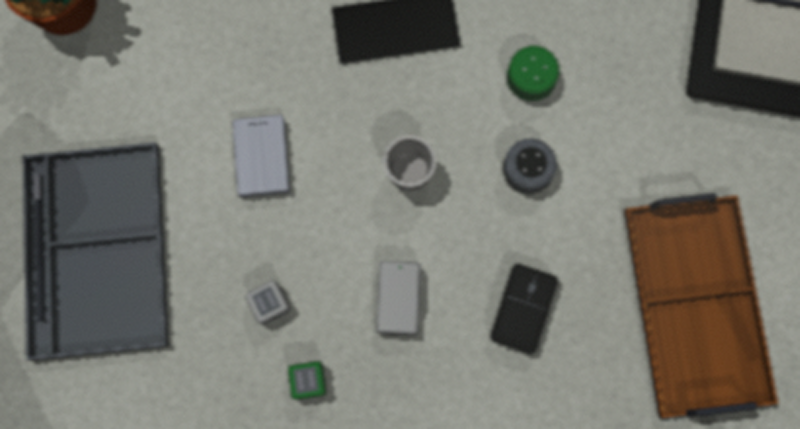

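The crop confirms the white cube with prongs at (268,302) and the grey puck at (530,163). The slab at (262,155) is 18 mm high, so it is the power bank. The block at (399,298) is 28 mm high, so it is the brick. Next I check the tray poses with an overlay.

```bash
cat >> h.py <<'E'
def proj(m,p):
    f=210/np.tan(np.radians(m['fovy']/2)); c=(np.asarray(p)-m['T'][:3,3])@m['T'][:3,:3]
    return c[:,:2]/c[:,2:]*f+[m['cx'],m['cy']]
trays={'lap':(0.5227,0.347,8.0),'call':(0.4877,-0.341,9.0)}
def inworld(t,x,y):
    a=np.radians(t[2]); return t[0]+x*np.cos(a)-y*np.sin(a), t[1]+x*np.sin(a)+y*np.cos(a)
E
python3 - <<'E'
from h import *
print('tips',env.tcp_to_tips)
z=np.load('top0.npz'); m={k:z[k] for k in ['T','fovy','cx','cy']}; im=z['im']
S=3; outs=[]
for t,hy,bays,c0 in (('lap',.078,[(-.114,.008,-.074,.048),(.012,.114,-.074,.048)],(80,185)),('call',.065,[(-.114,.008,-.061,.061),(.012,.114,-.061,.061)],(385,210))):
    big=cv2.resize(im[c0[1]:c0[1]+130,c0[0]:c0[0]+110],None,fx=S,fy=S,interpolation=cv2.INTER_CUBIC)[:,:,::-1].copy()
    for (a,b,c,d) in bays+[(-.118,.118,-hy,hy)]:
        q=np.array([(*inworld(trays[t],x,y),0.0165) for x,y in((a,c),(b,c),(b,d),(a,d))])
        cv2.polylines(big,[np.int32((proj(m,q)-c0+.5)*S)],True,(0,255,255),1)
    outs.append(big)
    for nm,x,y in (('big',-.053,-.013 if t=='lap' else 0),('small',.063,-.013 if t=='lap' else 0)): print(t,nm,np.round(inworld(trays[t],x,y),4))
cv2.imwrite('pics/ov.png',np.hstack(outs))
E
```

```text
tips 0.019
lap big [0.472  0.3268]
lap small [0.5869 0.3429]
call big [ 0.4354 -0.3493]
call small [ 0.5499 -0.3311]
```

View pics/ov.png

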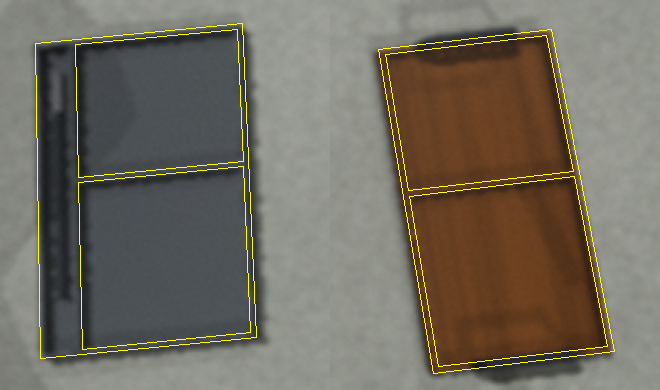

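Emit:
servo_tool(
  steps=[
    {"tx": 4, "ty": -3.2, "tz": -0.5, "yaw": 4, "claw": 7.2},
    {"tx": 4, "ty": -3.2, "tz": -0.5, "yaw": 4, "claw": 7.2},
    {"tx": 4, "ty": -3.2, "tz": -1, "yaw": 4, "claw": 7.2},
    {"tx": 4, "ty": -3.2, "tz": -1, "yaw": 4, "claw": 7.2},
    {"tx": 4, "ty": -3.2, "tz": -1, "yaw": 4, "claw": 7.2},
    {"tx": 4, "ty": -3.2, "tz": -1, "yaw": 4, "claw": 7.2},
    {"tx": 4, "ty": -3.2, "tz": -1, "yaw": 4, "claw": 7.2},
    {"tx": 4, "ty": -3.2, "tz": -1, "yaw": 3.5, "claw": 7.2},
    {"tx": 4, "ty": -3.2, "tz": -1, "claw": 7.2},
    {"tx": 4, "ty": -3.2, "tz": -1, "claw": 7.2},
    {"tx": 2, "ty": -2, "tz": 0, "claw": 7.2},
    {"claw": 7.2},
    {"claw": 7.2},
  ],
  newtons=40,
)

```text
invalid input at $.steps[8]: expected keys tx, ty, tz, yaw, claw
```

The overlay shows both tray models matching the image to within 1–2 mm. Every row needs all five keys, so I'm resending the move.

Emit:
servo_tool(
  steps=[
    {"tx": 3.5, "ty": -2.8, "tz": -0.5, "yaw": 3, "claw": 7.2},
    {"tx": 3.5, "ty": -2.8, "tz": -0.5, "yaw": 3, "claw": 7.2},
    {"tx": 3.5, "ty": -2.8, "tz": -1, "yaw": 3, "claw": 7.2},
    {"tx": 3.5, "ty": -2.8, "tz": -1, "yaw": 3, "claw": 7.2},
    {"tx": 3.5, "ty": -2.8, "tz": -1, "yaw": 3, "claw": 7.2},
    {"tx": 3.5, "ty": -2.8, "tz": -1, "yaw": 3, "claw": 7.2},
    {"tx": 3.5, "ty": -2.8, "tz": -1, "yaw": 3, "claw": 7.2},
    {"tx": 3.5, "ty": -2.8, "tz": -1, "yaw": 3, "claw": 7.2},
    {"tx": 3.5, "ty": -2.8, "tz": -1, "yaw": 3, "claw": 7.2},
    {"tx": 3.5, "ty": -2.8, "tz": -1, "yaw": 3, "claw": 7.2},
    {"tx": 3.5, "ty": -2.8, "tz": -1, "yaw": 1.5, "claw": 7.2},
    {"tx": 3.5, "ty": -3.3, "tz": -1, "yaw": 0, "claw": 7.2},
    {"tx": 0, "ty": 0, "tz": -1, "yaw": 0, "claw": 7.2},
    {"tx": 0, "ty": 0, "tz": 0, "yaw": 0, "claw": 7.2},
    {"tx": 0, "ty": 0, "tz": 0, "yaw": 0, "claw": 7.2},
  ],
  newtons=40,
)

```text
time_s: 1.6
position: [0.6389, 0.1639, 0.099]
tool_rot: [[-0.99, -0.139, -0.001], [-0.139, 0.99, 0.0], [0.001, 0.0, -1.0]]
ft_force: [-1.8, 1.1, 0.6]
grip_width: 0.0718
gripper_force: 0.0
```

Emit:
servo_tool(
  steps=[
    {"tx": 0, "ty": 0, "tz": -3, "yaw": 0, "claw": 7.2},
    {"tx": 0, "ty": 0, "tz": -2.4, "yaw": 0, "claw": 7.2},
    {"tx": 0, "ty": 0, "tz": 0, "yaw": 0, "claw": 7.2},
    {"tx": 0, "ty": 0, "tz": 0, "yaw": 0, "claw": 7.2},
  ],
)

```text
time_s: 2.0
position: [0.6396, 0.1641, 0.0463]
tool_rot: [[-0.99, -0.14, 0.001], [-0.14, 0.99, 0.0], [-0.001, -0.0, -1.0]]
ft_force: [0.4, 1.0, 0.6]
grip_width: 0.0721
gripper_force: 0.0
```

```bash
python3 - <<'E'
from h import *
im,d,m=grab('side'); p=env.observe()['position']
w,_,mw=grab('wrist'); print(mw)
q=proj(m,np.array([p])) [0]; print(p,q)
u,v=int(q[0]),int(q[1])
c=cv2.resize(im[v-50:v+50,u-65:u+65],None,fx=4,fy=4,interpolation=cv2.INTER_CUBIC)
w=cv2.resize(w,(533,400))
cv2.imwrite('pics/g1.png',np.hstack([c[:,60:460],w[:, 66:466]])[:,:,::-1])
P=world(m,d,(420,560))
# lowest point of fingers: points with x>.6 etc near tool y +-0.06
sel=(np.abs(P[:,:,0]-p[0])<.03)&(np.abs(P[:,:,1]-p[1])>.034)&(np.abs(P[:,:,1]-p[1])<.06)&(P[:,:,2]<.2)
z=np.sort(P[sel][:,2]); print(np.histogram(z,bins=np.arange(-.005,.08,.005)))
E
```

```text
{'fovy': 65.70646984690485, 'cx': 279.8812611943218, 'cy': 212.12182200217865, 'T': array([[-1.39086640e-01,  9.47371515e-01,  2.88343752e-01,
         5.66348352e-01],
       [ 9.90279947e-01,  1.33274817e-01,  3.97925929e-02,
         1.53561801e-01],
       [-7.30591755e-04,  2.91075653e-01, -9.56699760e-01,
         2.01996024e-01],
       [ 0.00000000e+00,  0.00000000e+00,  0.00000000e+00,
         1.00000000e+00]])}
[0.64010319 0.16398307 0.04694082] [233.79215418 176.12164976]
(array([93, 52,  2,  1,  0,  0,  0,  0,  0,  0,  0,  0,  0,  0, 12, 26]), array([-0.005,  0.   ,  0.005,  0.01 ,  0.015,  0.02 ,  0.025,  0.03 ,
        0.035,  0.04 ,  0.045,  0.05 ,  0.055,  0.06 ,  0.065,  0.07 ,
        0.075]))
```

View pics/g1.png

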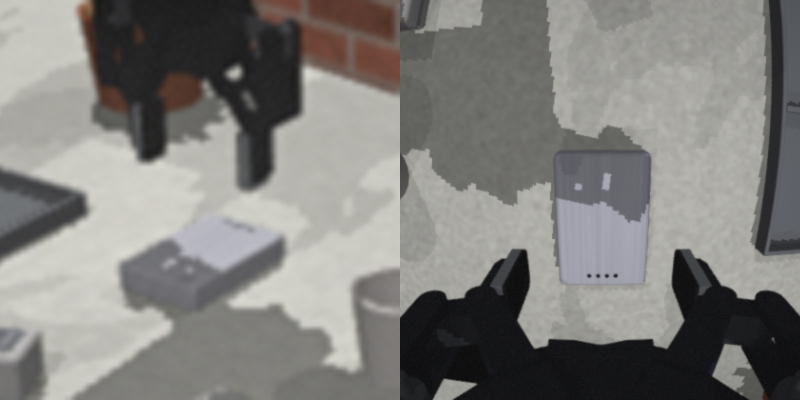

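Left half: the fingertips at crop (150,155) and (255,185) look higher than the TCP readout implies. I'm triangulating them before descending.

```bash
python3 - <<'E'
from h import *
im,d,m=grab('side'); w,dw,mw=grab('wrist')
P=world(m,d,(420,560))
for cx,cy in((150,150),(255,175),(255,180),(250,165),(150,140),(203,250)):
    u=round(168+(cx+60)/4);v=round(126+cy/4); print('side',u,v,np.round(P[v,u],3),im[v,u])
f=210/np.tan(np.radians(mw['fovy']/2)); print(f)
def wp(u,v):
    a=np.array([u-mw['cx'],v-mw['cy']]);r=np.hypot(*a);th=r/f
    ray=np.r_[a/r*np.sin(th),np.cos(th)]; z=dw[int(v),int(u)]
    return mw['T'][:3,:3]@(ray/ray[2]*z)+mw['T'][:3,3], z
for cx,cy in((515,255),(685,255),(515,270),(685,270),(603,218),(520,300),(680,300)):
    u=(cx-400+66)*560/533;v=cy*420/400; print('wrist',round(u),round(v),wp(u,v))
print(env.observe()['position'])
E
```

```text
side 220 164 [0.628 0.198 0.073] [33 33 33]
side 247 170 [0.64  0.117 0.077] [41 42 42]
side 247 171 [0.64  0.117 0.074] [65 65 65]
side 246 167 [0.639 0.119 0.084] [50 50 50]
side 220 161 [0.629 0.198 0.081] [38 37 36]
side 234 188 [0.637 0.162 0.017] [183 184 192]
325.19226210127806
wrist 190 268 (array([0.63483501, 0.12296968, 0.07736358]), np.float32(0.13774139))
wrist 369 268 (array([0.6237847 , 0.20048166, 0.07766521]), np.float32(0.13733684))
wrist 190 284 (array([0.63490495, 0.126302  , 0.0903898 ]), np.float32(0.12543325))
wrist 369 284 (array([0.6263688 , 0.19857692, 0.08757595]), np.float32(0.12852715))
wrist 283 229 (array([0.63190921, 0.16395046, 0.0188546 ]), np.float32(0.19449042))
wrist 195 315 (array([0.65034769, 0.12875328, 0.09022413]), np.float32(0.13014852))
wrist 364 315 (array([0.64207383, 0.20036638, 0.08770134]), np.float32(0.13301349))
[0.64020098 0.16353205 0.04668523]
```

Both cameras put the tips at z≈0.070, about 23 mm above the reported TCP height. The readout is low by some 3 cm, so I trust the cameras and descend in stages while watching the force.

Emit:
servo_tool(
  steps=[
    {"tx": 0, "ty": 0, "tz": -2, "yaw": 0, "claw": 7.2},
    {"tx": 0, "ty": 0, "tz": -2, "yaw": 0, "claw": 7.2},
    {"tx": 0, "ty": 0, "tz": -1, "yaw": 0, "claw": 7.2},
    {"tx": 0, "ty": 0, "tz": 0, "yaw": 0, "claw": 7.2},
    {"tx": 0, "ty": 0, "tz": 0, "yaw": 0, "claw": 7.2},
  ],
)

```text
time_s: 2.7
position: [0.6402, 0.1633, -0.004]
tool_rot: [[-0.99, -0.139, 0.001], [-0.139, 0.99, 0.0], [-0.001, -0.0, -1.0]]
ft_force: [-0.8, -0.1, -0.4]
grip_width: 0.0718
gripper_force: 0.0
```

```bash
cat >> h.py <<'E'
def tips():
    s=env.observe(); p=s['position']; y=s['tool_rot'][:,1]; x=s['tool_rot'][:,0]
    im,d,m=grab('side'); P=world(m,d,(420,560)); r=P-p
    a=r[...,:2]@y[:2]; b=r[...,:2]@x[:2]
    dark=(im.max(-1)<75)
    for sg in(-1,1):
        k=dark&(np.abs(b)<.02)&(sg*a>.02)&(sg*a<.06)&(P[...,2]>-.01)&(P[...,2]<.13)
        z=np.sort(P[k][:,2]); print('finger',sg,len(z),np.round(z[:8],4),'a',np.round(np.percentile(a[k],[5,95]),4) if len(z) else '','b',np.round(b[k].mean(),4) if len(z) else '')
    print(p,s['ft_force'],s['grip_width']); return im,d,m
E
python3 - <<'E'
from h import *
tips()
E
```

```text
finger -1 414 [0.0199 0.0207 0.0208 0.0241 0.0244 0.0256 0.0256 0.0268] a [-0.0574 -0.0231] b 0.0071
finger 1 354 [0.0202 0.0214 0.0219 0.0221 0.0226 0.0231 0.0237 0.0239] a [0.0243 0.0586] b 0.0067
[ 0.64017481  0.16328153 -0.00403298] [-0.82256075 -0.12038548 -0.41530068] 0.07179200178230502
```

Emit:
servo_tool(
  steps=[
    {"tx": 0, "ty": 0, "tz": -0.6, "yaw": 0, "claw": 7.2},
    {"tx": 0, "ty": 0, "tz": -0.5, "yaw": 0, "claw": 7.2},
    {"tx": 0, "ty": 0, "tz": 0, "yaw": 0, "claw": 5.6},
    {"tx": 0, "ty": 0, "tz": 0, "yaw": 0, "claw": 5.6},
    {"tx": 0, "ty": 0, "tz": 0, "yaw": 0, "claw": 5.6},
    {"tx": 0, "ty": 0, "tz": 0, "yaw": 0, "claw": 5.6},
    {"tx": 0, "ty": 0, "tz": 0, "yaw": 0, "claw": 5.6},
  ],
)

```text
time_s: 3.45
position: [0.6396, 0.1632, -0.0161]
tool_rot: [[-0.99, -0.139, -0.0], [-0.139, 0.99, 0.0], [0.0, 0.0, -1.0]]
ft_force: [0.8, -0.7, -1.8]
grip_width: 0.0591
gripper_force: 45.0
```

```bash
python3 - <<'E'
from h import *
tips()
E
```

```text
finger -1 506 [0.0048 0.0068 0.0089 0.0098 0.0114 0.012  0.012  0.0131] a [-0.0579 -0.0228] b 0.0064
finger 1 343 [0.0161 0.0172 0.0177 0.019  0.02   0.0204 0.0206 0.0211] a [0.0233 0.0583] b 0.0067
[ 0.6395523   0.16324357 -0.01607283] [ 0.79061988 -0.70679617 -1.81484582] 0.059077092356340614
```

Emit:
servo_tool(
  steps=[
    {"tx": 0, "ty": 0, "tz": 2, "yaw": 0, "claw": 5.6},
    {"tx": 0, "ty": 0, "tz": 3, "yaw": 0, "claw": 5.6},
    {"tx": 0, "ty": 0, "tz": 4, "yaw": 0, "claw": 5.6},
    {"tx": 0, "ty": 0, "tz": 3, "yaw": 0, "claw": 5.6},
    {"tx": -1, "ty": -2, "tz": 0, "yaw": 0, "claw": 5.6},
    {"tx": -1.6, "ty": -4, "tz": 0, "yaw": 0, "claw": 5.6},
    {"tx": -1.6, "ty": -4, "tz": 0, "yaw": 0, "claw": 5.6},
    {"tx": -1.6, "ty": -4, "tz": 0, "yaw": 0, "claw": 5.6},
    {"tx": -1.6, "ty": -4, "tz": 0, "yaw": 0, "claw": 5.6},
    {"tx": -1.6, "ty": -4, "tz": 0, "yaw": 0, "claw": 5.6},
    {"tx": -1.6, "ty": -4, "tz": 0, "yaw": 0, "claw": 5.6},
    {"tx": -1.6, "ty": -4, "tz": 0, "yaw": 0, "claw": 5.6},
    {"tx": -1.6, "ty": -4, "tz": 0, "yaw": 0, "claw": 5.6},
    {"tx": -1.6, "ty": -4, "tz": 0, "yaw": 1, "claw": 5.6},
    {"tx": -1.6, "ty": -4, "tz": 0, "yaw": 0, "claw": 5.6},
    {"tx": -1.6, "ty": -4, "tz": 0, "yaw": 0, "claw": 5.6},
    {"tx": -1.6, "ty": -4, "tz": 0, "yaw": 0, "claw": 5.6},
    {"tx": -0.2, "ty": -1.2, "tz": 0, "yaw": 0, "claw": 5.6},
    {"tx": 0, "ty": 0, "tz": 0, "yaw": 0, "claw": 5.6},
  ],
)

```text
time_s: 5.4
position: [0.4352, -0.3502, 0.1039]
tool_rot: [[-0.988, -0.153, 0.0], [-0.153, 0.988, -0.0], [-0.0, -0.0, -1.0]]
ft_force: [0.2, 0.2, -1.7]
grip_width: 0.0595
gripper_force: 45.1
```

Emit:
servo_tool(
  steps=[
    {"tx": 0, "ty": 0, "tz": -3, "yaw": 0, "claw": 5.6},
    {"tx": 0, "ty": 0, "tz": -4, "yaw": 0, "claw": 5.6},
    {"tx": 0, "ty": 0, "tz": -3, "yaw": 0, "claw": 5.6},
    {"tx": 0, "ty": 0, "tz": -1, "yaw": 0, "claw": 5.6},
    {"tx": 0, "ty": 0, "tz": -0.3, "yaw": 0, "claw": 5.6},
    {"tx": 0, "ty": 0, "tz": -0.2, "yaw": 0, "claw": 5.6},
    {"tx": 0, "ty": 0, "tz": 0, "yaw": 0, "claw": 5.6},
  ],
)

```text
time_s: 6.1
position: [0.4363, -0.349, -0.0098]
tool_rot: [[-0.988, -0.156, 0.001], [-0.156, 0.988, -0.002], [-0.001, -0.002, -1.0]]
ft_force: [0.9, -0.1, -1.0]
grip_width: 0.0591
gripper_force: 45.1
```

Emit:
servo_tool(
  steps=[
    {"tx": 0, "ty": 0, "tz": -0.1, "yaw": 0, "claw": 5.6},
    {"tx": 0, "ty": 0, "tz": -0.1, "yaw": 0, "claw": 5.6},
    {"tx": 0, "ty": 0, "tz": 0, "yaw": 0, "claw": 5.6},
  ],
)

```text
time_s: 6.4
position: [0.4359, -0.349, -0.0125]
tool_rot: [[-0.988, -0.156, 0.001], [-0.156, 0.988, -0.001], [-0.001, -0.001, -1.0]]
ft_force: [1.4, 0.2, 0.9]
grip_width: 0.059
gripper_force: 45.4
```

Emit:
servo_tool(
  steps=[
    {"tx": 0, "ty": 0, "tz": 0, "yaw": 0, "claw": 6.6},
    {"tx": 0, "ty": 0, "tz": 0, "yaw": 0, "claw": 7.2},
    {"tx": 0, "ty": 0, "tz": 0, "yaw": 0, "claw": 7.2},
    {"tx": 0, "ty": 0, "tz": 1, "yaw": 0, "claw": 7.2},
    {"tx": 0, "ty": 0, "tz": 4, "yaw": 0, "claw": 7.2},
    {"tx": 0, "ty": 0, "tz": 4, "yaw": 0, "claw": 7.2},
    {"tx": 0, "ty": 0, "tz": 2, "yaw": 0, "claw": 7.2},
    {"tx": 0.3, "ty": 4, "tz": 0, "yaw": 2, "claw": 7.2},
    {"tx": 0.3, "ty": 4, "tz": 0, "yaw": 2, "claw": 6},
    {"tx": 0.3, "ty": 4, "tz": 0, "yaw": 2, "claw": 6},
    {"tx": 0.3, "ty": 4, "tz": 0, "yaw": 2, "claw": 6},
    {"tx": 0.3, "ty": 4, "tz": 0, "yaw": 2, "claw": 6},
    {"tx": 0.3, "ty": 4, "tz": 0, "yaw": 2, "claw": 6},
    {"tx": 0.3, "ty": 4, "tz": 0, "yaw": 2, "claw": 6},
    {"tx": 0.3, "ty": 4, "tz": 0, "yaw": 2, "claw": 6},
    {"tx": 0.3, "ty": 4, "tz": 0, "yaw": 2, "claw": 6},
    {"tx": 0.3, "ty": 4, "tz": 0, "yaw": 2, "claw": 6},
    {"tx": 0.3, "ty": 4, "tz": 0, "yaw": 1.6, "claw": 6},
    {"tx": 0, "ty": 4, "tz": 0, "yaw": 0, "claw": 6},
    {"tx": 0, "ty": 1.2, "tz": 0, "yaw": 0, "claw": 6},
  ],
)

```text
time_s: 8.4
position: [0.4682, 0.1462, 0.0977]
tool_rot: [[-0.859, -0.511, 0.001], [-0.511, 0.859, 0.001], [-0.001, 0.0, -1.0]]
ft_force: [-0.3, -0.7, -0.8]
grip_width: 0.0599
gripper_force: 0.0
```

Emit:
servo_tool(
  steps=[
    {"tx": 0, "ty": 0, "tz": -2, "yaw": 0, "claw": 5.2},
    {"tx": 0, "ty": 0, "tz": -2, "yaw": 0, "claw": 5.2},
    {"tx": 0, "ty": 0, "tz": 0, "yaw": 0, "claw": 5.2},
  ],
)

```text
time_s: 8.7
position: [0.4675, 0.1428, 0.0558]
tool_rot: [[-0.861, -0.508, -0.004], [-0.508, 0.861, -0.0], [0.003, 0.002, -1.0]]
ft_force: [0.9, -0.4, 1.1]
grip_width: 0.0523
gripper_force: 0.0
```

```bash
cat >> h.py <<'E'
def objs(xr=(.3,.75),yr=(-.5,.5),hmin=.012):
    im,d,m=grab('top'); P=world(m,d,(420,560)); c=P[...,2]
    k=((c>hmin)&(c<.06)&(P[...,0]>xr[0])&(P[...,0]<xr[1])&(P[...,1]>yr[0])&(P[...,1]<yr[1])).astype(np.uint8)
    n,l,st,ce=cv2.connectedComponentsWithStats(k,connectivity=4)
    for i in range(1,n):
        if st[i,4]<100: continue
        s=P[l==i]; r=cv2.minAreaRect((s[:,:2]*1000).astype(np.float32))
        print(np.round(ce[i]),st[i,4],'top',np.round(np.percentile(s[:,2],[50,80]),3),np.round(r[0],1),np.round(r[1],1),round(r[2],1))
    return im,d,m,P
E
python3 - <<'E'
from h import *
im,d,m,P=objs()
tips()
cv2.imwrite('pics/t2.png',cv2.resize(im[150:350,60:490],None,fx=1.8,fy=1.8)[:,:,::-1])
# bank: points in call big bay above 15 mm, away from walls
a=np.radians(9);r=P[...,:2]-np.array([.4877,-.341]);x=r@[np.cos(a),np.sin(a)];y=r@[-np.sin(a),np.cos(a)]
k=(x>-.11)&(x<.004)&(np.abs(y)<.057)&(P[...,2]>.016)&(P[...,2]<.05); s=P[k]
print('bank',k.sum(),np.median(s[:,2]),cv2.minAreaRect((s[:,:2]*1000).astype(np.float32)))
E
```

```text
[353. 162.] 315 top [0.033 0.036] [ 735.2 -149.4] [29.6 56.4] 0.3
[469. 172.] 316 top [0.022 0.024] [ 723.5 -416. ] [170.2  15.8] 77.6
[290. 201.] 344 top [0.046 0.053] [629.5  -9.5] [57.6 57.1] 3.4
[352. 204.] 594 top [0.034 0.036] [ 637.7 -147.6] [58.9 58.3] 4.0
[113. 243.] 893 top [0.016 0.018] [522.6 347.1] [236.9 158. ] 8.1
[440. 275.] 998 top [0.018 0.037] [ 487.5 -341.1] [240.  132.5] 8.6
[ 55. 297.] 498 top [0.015 0.017] [409.2 493.6] [ 13.1 215.7] 89.8
[284. 272.] 789 top [0.029 0.031] [479.9  -3.2] [46.2 80.8] 89.5
[349. 278.] 1051 top [0.031 0.034] [ 474.5 -144.1] [54.2 92.1] 73.4
[444. 299.] 1247 top [0.023 0.025] [ 436.8 -349. ] [92.5 61.4] 9.5
[237. 315.] 331 top [0.031 0.033] [385.4  93.8] [37.9 38.2] 11.3
finger -1 206 [0.0782 0.0801 0.0807 0.0831 0.0832 0.0836 0.0853 0.0855] a [-0.0567 -0.0279] b 0.007
finger 1 265 [0.0716 0.0728 0.0731 0.0735 0.074  0.0741 0.0745 0.0753] a [0.0251 0.0527] b 0.0048
[0.46830116 0.1427884  0.05693414] [ 0.36770793 -1.06327396  0.48650139] 0.05195784220122828
bank 1225 0.022846028962296705 ((436.746826171875, -348.9993896484375), (92.33820343017578, 61.39109802246094), 9.469666481018066)
```

View pics/t2.png

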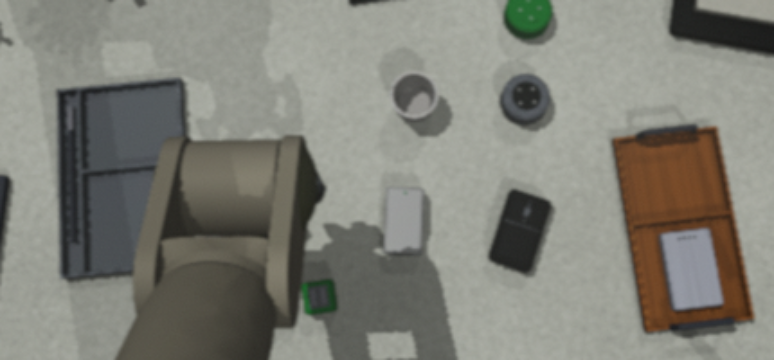

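Bank at (690,270) lies flat in the larger bay, and the gripper is above the white cube. Descending to grip it.

Emit:
servo_tool(
  steps=[
    {"tx": 0.05, "ty": 0, "tz": -2, "yaw": 0, "claw": 5.2},
    {"tx": 0, "ty": 0, "tz": -2, "yaw": 0, "claw": 5.2},
    {"tx": 0, "ty": 0, "tz": -1.5, "yaw": 0, "claw": 5.2},
    {"tx": 0, "ty": 0, "tz": -0.7, "yaw": 0, "claw": 5.2},
    {"tx": 0, "ty": 0, "tz": -0.4, "yaw": 0, "claw": 5.2},
    {"tx": 0, "ty": 0, "tz": 0, "yaw": 0, "claw": 3.4},
    {"tx": 0, "ty": 0, "tz": 0, "yaw": 0, "claw": 3.4},
    {"tx": 0, "ty": 0, "tz": 0, "yaw": 0, "claw": 3.4},
    {"tx": 0, "ty": 0, "tz": 0, "yaw": 0, "claw": 3.4},
    {"tx": 0, "ty": 0, "tz": 0, "yaw": 0, "claw": 3.4},
    {"tx": 0, "ty": 0, "tz": 0, "yaw": 0, "claw": 3.4},
  ],
  newtons=30,
)

```text
time_s: 9.9
position: [0.4695, 0.1432, -0.0084]
tool_rot: [[-0.861, -0.509, 0.001], [-0.509, 0.861, 0.0], [-0.001, -0.001, -1.0]]
ft_force: [-0.4, -0.8, 6.0]
grip_width: 0.0376
gripper_force: 32.0
```

Emit:
servo_tool(
  steps=[
    {"tx": 0, "ty": 0, "tz": 2, "yaw": 0, "claw": 3.4},
    {"tx": 0, "ty": 0, "tz": 3, "yaw": 0, "claw": 3.4},
    {"tx": 0, "ty": 0, "tz": 4, "yaw": 0, "claw": 3.4},
    {"tx": 0, "ty": 0, "tz": 2, "yaw": 0, "claw": 3.4},
    {"tx": -0.3, "ty": -2, "tz": 0, "yaw": -2, "claw": 3.4},
    {"tx": -0.3, "ty": -4, "tz": 0, "yaw": -2, "claw": 3.4},
    {"tx": -0.3, "ty": -4, "tz": 0, "yaw": -2, "claw": 3.4},
    {"tx": -0.3, "ty": -4, "tz": 0, "yaw": -2, "claw": 3.4},
    {"tx": -0.3, "ty": -4, "tz": 0, "yaw": -2, "claw": 3.4},
    {"tx": -0.3, "ty": -4, "tz": 0, "yaw": -2, "claw": 3.4},
    {"tx": -0.3, "ty": -4, "tz": 0, "yaw": -2, "claw": 3.4},
    {"tx": -0.3, "ty": -4, "tz": 0, "yaw": -2, "claw": 3.4},
    {"tx": -0.3, "ty": -4, "tz": 0, "yaw": -2, "claw": 3.4},
    {"tx": -0.3, "ty": -4, "tz": 0, "yaw": -2, "claw": 3.4},
    {"tx": -0.3, "ty": -4, "tz": 0, "yaw": -1, "claw": 3.4},
    {"tx": 0, "ty": -4, "tz": 0, "yaw": 0, "claw": 3.4},
    {"tx": 0, "ty": -2.2, "tz": 0, "yaw": 0, "claw": 3.4},
    {"tx": 0, "ty": -1, "tz": 0, "yaw": 0, "claw": 3.4},
    {"tx": 0, "ty": 0, "tz": 0, "yaw": 0, "claw": 3.4},
  ],
)

```text
time_s: 11.8
position: [0.4359, -0.3492, 0.1007]
tool_rot: [[-0.986, -0.165, -0.0], [-0.165, 0.986, 0.0], [0.0, 0.0, -1.0]]
ft_force: [0.6, -0.7, -1.8]
grip_width: 0.0375
gripper_force: 31.1
```

Emit:
servo_tool(
  steps=[
    {"tx": 0, "ty": 0, "tz": -3, "yaw": 0, "claw": 3.4},
    {"tx": 0, "ty": 0, "tz": -3, "yaw": 0, "claw": 3.4},
    {"tx": 0, "ty": 0, "tz": -1.5, "yaw": 0, "claw": 3.4},
    {"tx": 0, "ty": 0, "tz": -0.5, "yaw": 0, "claw": 3.4},
    {"tx": 0, "ty": 0, "tz": 0, "yaw": 0, "claw": 3.4},
    {"tx": 0, "ty": 0, "tz": 0, "yaw": 0, "claw": 3.4},
  ],
)

```text
time_s: 12.4
position: [0.4366, -0.3486, 0.022]
tool_rot: [[-0.986, -0.167, 0.001], [-0.167, 0.986, -0.001], [-0.001, -0.001, -1.0]]
ft_force: [-0.3, 0.6, 0.0]
grip_width: 0.0373
gripper_force: 31.2
```

Emit:
servo_tool(
  steps=[
    {"tx": 0, "ty": 0, "tz": -0.3, "yaw": 0, "claw": 3.4},
    {"tx": 0, "ty": 0, "tz": -0.3, "yaw": 0, "claw": 3.4},
    {"tx": 0, "ty": 0, "tz": -0.1, "yaw": 0, "claw": 3.4},
    {"tx": 0, "ty": 0, "tz": 0, "yaw": 0, "claw": 3.4},
    {"tx": 0, "ty": 0, "tz": 0, "yaw": 0, "claw": 3.4},
  ],
)

```text
time_s: 12.9
position: [0.4361, -0.3488, 0.0141]
tool_rot: [[-0.986, -0.166, 0.0], [-0.166, 0.986, -0.0], [-0.0, -0.0, -1.0]]
ft_force: [-0.6, 0.2, -0.2]
grip_width: 0.0371
gripper_force: 31.2
```

Emit:
servo_tool(
  steps=[
    {"tx": 0, "ty": 0, "tz": -0.1, "yaw": 0, "claw": 3.4},
    {"tx": 0, "ty": 0, "tz": 0, "yaw": 0, "claw": 3.4},
  ],
)

```text
time_s: 13.1
position: [0.4362, -0.3489, 0.0137]
tool_rot: [[-0.986, -0.166, 0.0], [-0.166, 0.986, -0.001], [-0.0, -0.001, -1.0]]
ft_force: [-1.5, 0.9, 5.7]
grip_width: 0.0371
gripper_force: 31.8
```

Emit:
servo_tool(
  steps=[
    {"tx": 0, "ty": 0, "tz": -0.1, "yaw": 0, "claw": 3.4},
    {"tx": 0, "ty": 0, "tz": 0, "yaw": 0, "claw": 3.4},
  ],
)

```text
time_s: 13.3
position: [0.4362, -0.3489, 0.0136]
tool_rot: [[-0.986, -0.166, 0.001], [-0.166, 0.986, -0.001], [-0.001, -0.001, -1.0]]
ft_force: [-3.4, 3.1, 16.2]
grip_width: 0.038
gripper_force: 33.1
```

Emit:
servo_tool(
  steps=[
    {"tx": 0, "ty": 0, "tz": 0.15, "yaw": 0, "claw": 3.4},
    {"tx": 0, "ty": 0, "tz": 0, "yaw": 0, "claw": 4.5},
    {"tx": 0, "ty": 0, "tz": 0, "yaw": 0, "claw": 5.4},
    {"tx": 0, "ty": 0, "tz": 0, "yaw": 0, "claw": 5.4},
    {"tx": 0, "ty": 0, "tz": 1, "yaw": 0, "claw": 5.4},
    {"tx": 0, "ty": 0, "tz": 4, "yaw": 0, "claw": 5.4},
    {"tx": 0, "ty": 0, "tz": 4, "yaw": 0, "claw": 5.4},
    {"tx": 3, "ty": 3, "tz": 0, "yaw": 0, "claw": 7.2},
    {"tx": 3, "ty": 3, "tz": 0, "yaw": 0, "claw": 7.2},
    {"tx": 3, "ty": 3, "tz": 0, "yaw": 0, "claw": 7.2},
    {"tx": 3, "ty": 3, "tz": 0, "yaw": 0, "claw": 7.2},
    {"tx": 3, "ty": 3, "tz": 0, "yaw": 0, "claw": 7.2},
    {"tx": 3, "ty": 3, "tz": 0, "yaw": 0, "claw": 7.2},
    {"tx": 2.2, "ty": 2.1, "tz": 0, "yaw": 0, "claw": 7.2},
    {"tx": 0, "ty": 0, "tz": -2, "yaw": 0, "claw": 7.2},
    {"tx": 0, "ty": 0, "tz": -2, "yaw": 0, "claw": 7.2},
    {"tx": 0, "ty": 0, "tz": 0, "yaw": 0, "claw": 7.2},
    {"tx": 0, "ty": 0, "tz": 0, "yaw": 0, "claw": 7.2},
  ],
  newtons=40,
)

```text
time_s: 15.1
position: [0.6383, -0.1479, 0.0643]
tool_rot: [[-0.986, -0.166, 0.0], [-0.166, 0.986, -0.0], [-0.0, -0.0, -1.0]]
ft_force: [0.5, -0.1, 0.4]
grip_width: 0.0718
gripper_force: 0.0
```

```bash
python3 - <<'E'
from h import *
im,d,m,P=objs(yr=(-.45,.1))
im,d,m=tips()
cv2.imwrite('pics/s3.png',cv2.resize(im[120:400,180:460],None,fx=2,fy=2)[:,:,::-1])
a=np.radians(9);P2=P;r=P2[...,:2]-np.array([.4877,-.341]);x=r@[np.cos(a),np.sin(a)];y=r@[-np.sin(a),np.cos(a)]
k=(x>-.11)&(x<.004)&(np.abs(y)<.057)&(P2[...,2]>.04)&(P2[...,2]<.07); s=P2[k]
print('cube',k.sum(),np.median(s[:,2]),cv2.minAreaRect((s[:,:2]*1000).astype(np.float32)))
E
```

```text
[457. 170.] 222 top [0.021 0.024] [ 727.  -390.7] [119.5  16.6] 76.2
[290. 201.] 341 top [0.045 0.053] [629.5  -9.4] [57.3 57. ] 2.0
[440. 275.] 1006 top [0.018 0.038] [ 487.7 -341.3] [239.9 132. ] 9.1
[444. 299.] 1244 top [0.024 0.051] [ 436.8 -349.2] [92.4 61. ] 9.2
finger -1 137 [0.0014 0.0027 0.0028 0.0028 0.0032 0.0033 0.0035 0.0044] a [-0.0502 -0.0268] b 0.0079
finger 1 147 [0.0303 0.0851 0.0858 0.0877 0.0881 0.0891 0.0901 0.0903] a [0.0354 0.0488] b 0.0042
[ 0.63854797 -0.14813975  0.06490687] [0.05575419 0.01075962 0.16333287] 0.07216474057685562
cube 350 0.05268291550034632 ((436.8603210449219, -348.6248779296875), (37.92547607421875, 39.70439147949219), 9.322115898132324)
```

View pics/s3.png

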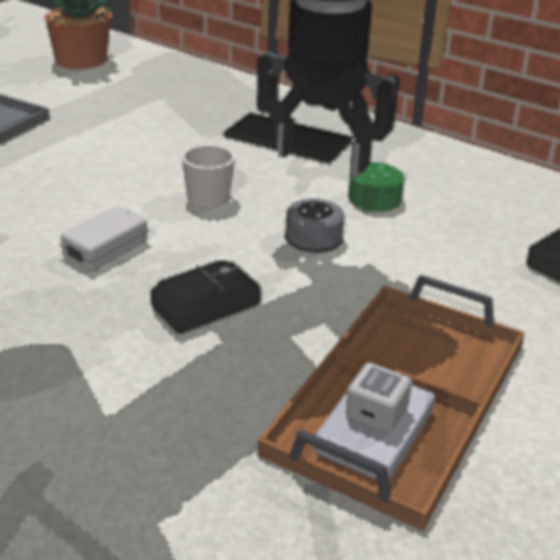

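The cube sits centred on the bank, crop (380,400). The gripper is over the grey puck at (315,220). Gripping the puck.

Emit:
servo_tool(
  steps=[
    {"tx": 0, "ty": 0, "tz": -2, "yaw": 0, "claw": 7.2},
    {"tx": 0, "ty": 0, "tz": -2, "yaw": 0, "claw": 7.2},
    {"tx": 0, "ty": 0, "tz": -2, "yaw": 0, "claw": 7.2},
    {"tx": 0, "ty": 0, "tz": -1, "yaw": 0, "claw": 7.2},
    {"tx": 0, "ty": 0, "tz": -0.7, "yaw": 0, "claw": 7.2},
    {"tx": 0, "ty": 0, "tz": 0, "yaw": 0, "claw": 5.6},
    {"tx": 0, "ty": 0, "tz": 0, "yaw": 0, "claw": 5.6},
    {"tx": 0, "ty": 0, "tz": 0, "yaw": 0, "claw": 5.6},
    {"tx": 0, "ty": 0, "tz": 0, "yaw": 0, "claw": 5.6},
    {"tx": 0, "ty": 0, "tz": 0, "yaw": 0, "claw": 5.6},
  ],
)

```text
time_s: 16.2
position: [0.6383, -0.1478, -0.0131]
tool_rot: [[-0.986, -0.166, 0.0], [-0.166, 0.986, -0.0], [-0.0, -0.0, -1.0]]
ft_force: [-0.3, -0.2, 0.4]
grip_width: 0.0589
gripper_force: 43.3
```

Emit:
servo_tool(
  steps=[
    {"tx": 0, "ty": 0, "tz": 2, "yaw": 0, "claw": 5.6},
    {"tx": 0, "ty": 0, "tz": 4, "yaw": 0, "claw": 5.6},
    {"tx": 0, "ty": 0, "tz": 4, "yaw": 0, "claw": 5.6},
    {"tx": 0, "ty": 0, "tz": 1, "yaw": 0, "claw": 5.6},
    {"tx": -1.8, "ty": -3.7, "tz": 0, "yaw": 0, "claw": 5.6},
    {"tx": -1.8, "ty": -3.7, "tz": 0, "yaw": 0, "claw": 5.6},
    {"tx": -1.8, "ty": -3.7, "tz": 0, "yaw": 0, "claw": 5.6},
    {"tx": -1.8, "ty": -3.7, "tz": 0, "yaw": 0, "claw": 5.6},
    {"tx": -1.6, "ty": -3.5, "tz": 0, "yaw": 0, "claw": 5.6},
    {"tx": 0, "ty": 0, "tz": 0, "yaw": 0, "claw": 5.6},
    {"tx": 0, "ty": 0, "tz": -4, "yaw": 0, "claw": 5.6},
    {"tx": 0, "ty": 0, "tz": -4, "yaw": 0, "claw": 5.6},
    {"tx": 0, "ty": 0, "tz": -1.5, "yaw": 0, "claw": 5.6},
    {"tx": 0, "ty": 0, "tz": -0.6, "yaw": 0, "claw": 5.6},
    {"tx": 0, "ty": 0, "tz": -0.4, "yaw": 0, "claw": 5.6},
    {"tx": 0, "ty": 0, "tz": 0, "yaw": 0, "claw": 5.6},
    {"tx": 0, "ty": 0, "tz": 0, "yaw": 0, "claw": 5.6},
  ],
)

```text
time_s: 17.9
position: [0.5506, -0.331, -0.0074]
tool_rot: [[-0.986, -0.166, 0.001], [-0.166, 0.986, -0.001], [-0.001, -0.001, -1.0]]
ft_force: [0.3, -0.2, -1.1]
grip_width: 0.0587
gripper_force: 44.0
```

Emit:
servo_tool(
  steps=[
    {"tx": 0, "ty": 0, "tz": -0.1, "yaw": 0, "claw": 5.6},
    {"tx": 0, "ty": 0, "tz": 0, "yaw": 0, "claw": 5.6},
  ],
)

```text
time_s: 18.1
position: [0.5503, -0.3309, -0.009]
tool_rot: [[-0.986, -0.166, 0.001], [-0.166, 0.986, -0.001], [-0.001, -0.001, -1.0]]
ft_force: [-1.0, -0.4, -2.0]
grip_width: 0.0589
gripper_force: 44.0
```

Emit:
servo_tool(
  steps=[
    {"tx": 0, "ty": 0, "tz": -0.1, "yaw": 0, "claw": 5.6},
    {"tx": 0, "ty": 0, "tz": 0, "yaw": 0, "claw": 5.6},
    {"tx": 0, "ty": 0, "tz": 0, "yaw": 0, "claw": 6.6},
    {"tx": 0, "ty": 0, "tz": 0, "yaw": 0, "claw": 7.2},
    {"tx": 0, "ty": 0, "tz": 0, "yaw": 0, "claw": 7.2},
    {"tx": 0, "ty": 0, "tz": 1, "yaw": 0, "claw": 7.2},
    {"tx": 0, "ty": 0, "tz": 4, "yaw": 0, "claw": 7.2},
    {"tx": 0, "ty": 0, "tz": 4, "yaw": 0, "claw": 7.2},
    {"tx": -1.5, "ty": 3.7, "tz": 0, "yaw": -5, "claw": 7.2},
    {"tx": -1.5, "ty": 3.7, "tz": 0, "yaw": -5, "claw": 7.2},
    {"tx": -1.5, "ty": 3.7, "tz": 0, "yaw": -5, "claw": 7.2},
    {"tx": -1.5, "ty": 3.7, "tz": 0, "yaw": -5, "claw": 7},
    {"tx": -1.6, "ty": 3.9, "tz": 0, "yaw": -6.3, "claw": 7},
    {"tx": 0, "ty": 0, "tz": -2, "yaw": 0, "claw": 7},
    {"tx": 0, "ty": 0, "tz": 0, "yaw": 0, "claw": 7},
    {"tx": 0, "ty": 0, "tz": 0, "yaw": 0, "claw": 7},
  ],
)

```text
time_s: 19.7
position: [0.4746, -0.1443, 0.0602]
tool_rot: [[-0.958, 0.288, 0.001], [0.288, 0.958, -0.0], [-0.001, -0.0, -1.0]]
ft_force: [0.1, -0.4, 0.1]
grip_width: 0.0702
gripper_force: 0.0
```

```bash
python3 - <<'E'
from h import *
im,d,m,P=objs(yr=(-.5,.1))
im,d,m=tips()
cv2.imwrite('pics/s4.png',cv2.resize(im[120:400,180:460],None,fx=2,fy=2)[:,:,::-1])
a=np.radians(9);r=P[...,:2]-np.array([.4877,-.341]);x=r@[np.cos(a),np.sin(a)];y=r@[-np.sin(a),np.cos(a)]
k=(x>.015)&(x<.11)&(np.abs(y)<.057)&(P[...,2]>.022)&(P[...,2]<.07); s=P[k]
print('puck',k.sum(),np.median(s[:,2]),cv2.minAreaRect((s[:,:2]*1000).astype(np.float32)))
E
```

```text
[353. 162.] 312 top [0.033 0.036] [ 734.9 -149.4] [30.  56.8] 0.0
[468. 172.] 314 top [0.022 0.024] [ 724.1 -415.4] [169.9  16.8] 77.8
[290. 201.] 345 top [0.046 0.053] [630.   -9.4] [57.9 56.9] 2.0
[443. 276.] 912 top [0.018 0.038] [ 487.7 -341.6] [240.1 132.8] 8.7
[435. 246.] 660 top [0.038 0.039] [ 550.6 -330.8] [59.2 58.6] 24.9
[284. 272.] 792 top [0.029 0.031] [480.1  -3.2] [46.2 80.6] 89.6
[444. 299.] 1246 top [0.024 0.051] [ 436.9 -349.8] [92.4 62.4] 9.4
[241. 311.] 120 top [0.03  0.032] [390.2  86.5] [30.9 22.3] 10.9
finger -1 442 [0.0027 0.003  0.0031 0.0034 0.0034 0.0038 0.0043 0.0043] a [-0.0492 -0.0218] b 0.002
finger 1 256 [0.0815 0.0821 0.0824 0.0827 0.0831 0.0836 0.0838 0.0838] a [0.0333 0.0398] b 0.002
[ 0.47481132 -0.14461955  0.06028738] [ 1.73180407 -0.29023152 -0.8150408 ] 0.07003031657765098
puck 627 0.03766553705071418 ((550.6953735351562, -331.0147705078125), (59.084877014160156, 58.76348876953125), 65.60688781738281)
```

View pics/s4.png

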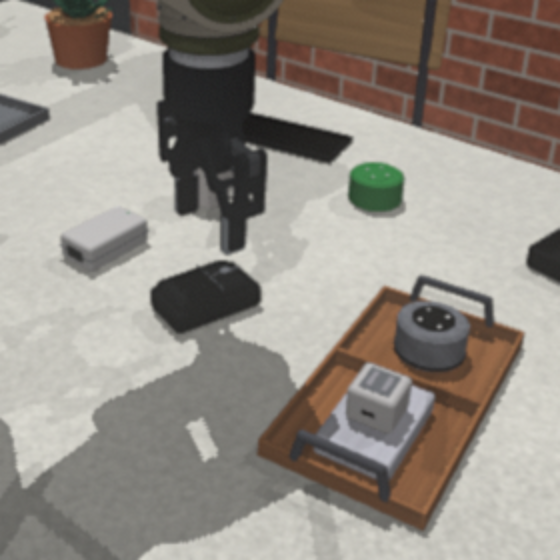

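The puck sits in the smaller bay at crop (432,335), and the fingers are over the mouse. Gripping the mouse.

Emit:
servo_tool(
  steps=[
    {"tx": 0, "ty": 0, "tz": -2, "yaw": 0, "claw": 7},
    {"tx": 0, "ty": 0, "tz": -2, "yaw": 0, "claw": 7},
    {"tx": 0, "ty": 0, "tz": -2, "yaw": 0, "claw": 7},
    {"tx": 0, "ty": 0, "tz": -1, "yaw": 0, "claw": 7},
    {"tx": 0, "ty": 0, "tz": -0.3, "yaw": 0, "claw": 7},
    {"tx": 0, "ty": 0, "tz": 0, "yaw": 0, "claw": 5},
    {"tx": 0, "ty": 0, "tz": 0, "yaw": 0, "claw": 5},
    {"tx": 0, "ty": 0, "tz": 0, "yaw": 0, "claw": 5},
    {"tx": 0, "ty": 0, "tz": 0, "yaw": 0, "claw": 5},
    {"tx": 0, "ty": 0, "tz": 0, "yaw": 0, "claw": 5},
  ],
)

```text
time_s: 20.8
position: [0.4745, -0.144, -0.0128]
tool_rot: [[-0.958, 0.288, 0.001], [0.288, 0.958, -0.001], [-0.001, -0.0, -1.0]]
ft_force: [0.6, -0.9, 5.3]
grip_width: 0.0532
gripper_force: 43.4
```

Emit:
servo_tool(
  steps=[
    {"tx": 0, "ty": 0, "tz": 2, "yaw": 0, "claw": 5},
    {"tx": 0, "ty": 0, "tz": 4, "yaw": 0, "claw": 5},
    {"tx": 0, "ty": 0, "tz": 4, "yaw": 0, "claw": 5},
    {"tx": 0, "ty": 0, "tz": 1, "yaw": 0, "claw": 5},
    {"tx": 0, "ty": 2.1, "tz": 0, "yaw": 2, "claw": 5},
    {"tx": 0, "ty": 4, "tz": 0, "yaw": 2, "claw": 5},
    {"tx": 0, "ty": 4, "tz": 0, "yaw": 2, "claw": 5},
    {"tx": 0, "ty": 4, "tz": 0, "yaw": 2, "claw": 5},
    {"tx": 0, "ty": 4, "tz": 0, "yaw": 2, "claw": 5},
    {"tx": 0, "ty": 4, "tz": 0, "yaw": 2, "claw": 5},
    {"tx": 0, "ty": 4, "tz": 0, "yaw": 2, "claw": 5},
    {"tx": 0, "ty": 4, "tz": 0, "yaw": 2, "claw": 5},
    {"tx": 0, "ty": 4, "tz": 0, "yaw": 2, "claw": 5},
    {"tx": 0, "ty": 4, "tz": 0, "yaw": 2, "claw": 5},
    {"tx": 0, "ty": 4, "tz": 0, "yaw": 2, "claw": 5},
    {"tx": -0.1, "ty": 3, "tz": 0, "yaw": 2, "claw": 5},
    {"tx": -0.1, "ty": 2, "tz": 0, "yaw": 1, "claw": 5},
    {"tx": 0, "ty": 0, "tz": 0, "yaw": 0, "claw": 5},
  ],
)

```text
time_s: 22.6
position: [0.4712, 0.3292, 0.0954]
tool_rot: [[-0.989, -0.147, -0.001], [-0.147, 0.989, -0.0], [0.001, 0.0, -1.0]]
ft_force: [-0.8, -0.0, -0.6]
grip_width: 0.0533
gripper_force: 42.7
```

Emit:
servo_tool(
  steps=[
    {"tx": 0, "ty": 0, "tz": -3, "yaw": 0, "claw": 5},
    {"tx": 0, "ty": 0, "tz": -4, "yaw": 0, "claw": 5},
    {"tx": 0, "ty": 0, "tz": -2.5, "yaw": 0, "claw": 5},
    {"tx": 0, "ty": 0, "tz": -0.6, "yaw": 0, "claw": 5},
    {"tx": 0, "ty": 0, "tz": -0.4, "yaw": 0, "claw": 5},
    {"tx": 0, "ty": 0, "tz": -0.1, "yaw": 0, "claw": 5},
    {"tx": 0, "ty": 0, "tz": 0, "yaw": 0, "claw": 5},
  ],
)

```text
time_s: 23.3
position: [0.4728, 0.3273, -0.0084]
tool_rot: [[-0.99, -0.143, 0.002], [-0.143, 0.99, 0.001], [-0.002, 0.0, -1.0]]
ft_force: [-0.1, -0.2, -1.6]
grip_width: 0.0531
gripper_force: 42.8
```

Emit:
servo_tool(
  steps=[
    {"tx": 0, "ty": 0, "tz": -0.1, "yaw": 0, "claw": 5},
    {"tx": 0, "ty": 0, "tz": 0, "yaw": 0, "claw": 5},
    {"tx": 0, "ty": 0, "tz": 0, "yaw": 0, "claw": 6},
    {"tx": 0, "ty": 0, "tz": 0, "yaw": 0, "claw": 6.8},
    {"tx": 0, "ty": 0, "tz": 0, "yaw": 0, "claw": 6.8},
    {"tx": 0, "ty": 0, "tz": 1, "yaw": 0, "claw": 6.8},
    {"tx": 0, "ty": 0, "tz": 4, "yaw": 0, "claw": 6.8},
    {"tx": 0, "ty": 0, "tz": 4, "yaw": 0, "claw": 6.8},
    {"tx": 0.1, "ty": -4, "tz": 0, "yaw": -1, "claw": 6},
    {"tx": 0.1, "ty": -4, "tz": 0, "yaw": -1, "claw": 6},
    {"tx": 0.1, "ty": -4, "tz": 0, "yaw": -1, "claw": 6},
    {"tx": 0.1, "ty": -4, "tz": 0, "yaw": -1, "claw": 6},
    {"tx": 0.1, "ty": -4, "tz": 0, "yaw": -1, "claw": 6},
    {"tx": 0.1, "ty": -4, "tz": 0, "yaw": -1, "claw": 6},
    {"tx": 0.1, "ty": -4, "tz": 0, "yaw": -1, "claw": 6},
    {"tx": 0, "ty": -4, "tz": 0, "yaw": -1, "claw": 6},
    {"tx": 0, "ty": -1, "tz": 0, "yaw": -0.6, "claw": 6},
    {"tx": 0, "ty": 0, "tz": -2, "yaw": 0, "claw": 6},
    {"tx": 0, "ty": 0, "tz": 0, "yaw": 0, "claw": 6},
    {"tx": 0, "ty": 0, "tz": 0, "yaw": 0, "claw": 6},
  ],
)

```text
time_s: 25.3
position: [0.4791, -0.0023, 0.06]
tool_rot: [[-1.0, 0.005, -0.0], [0.005, 1.0, 0.0], [0.0, 0.0, -1.0]]
ft_force: [-0.2, 0.8, -0.3]
grip_width: 0.06
gripper_force: 0.0
```

```bash
python3 - <<'E'
from h import *
im,d,m,P=objs(yr=(-.2,.5))
a=np.radians(8);r=P[...,:2]-np.array([.5227,.347]);x=r@[np.cos(a),np.sin(a)];y=r@[-np.sin(a),np.cos(a)]
k=(x>-.11)&(x<.004)&(y>-.07)&(y<.044)&(P[...,2]>.02)&(P[...,2]<.07); s=P[k]
print('mouse',k.sum(),np.median(s[:,2]),np.percentile(s[:,2],90),cv2.minAreaRect((s[:,:2]*1000).astype(np.float32)))
im,d,m=tips()
cv2.imwrite('pics/s5.png',cv2.resize(im[100:380,60:440],None,fx=2,fy=2)[:,:,::-1])
E
```

```text
[353. 161.] 323 top [0.033 0.036] [ 735.5 -149.1] [57.7 28.5] 89.5
[290. 201.] 343 top [0.046 0.053] [629.4  -9.4] [57.7 56.9] 2.0
[123. 248.] 1149 top [0.016 0.018] [522.6 347.5] [236.9 157.8] 8.2
[ 55. 291.] 394 top [0.015 0.017] [420.5 493.7] [192.6  12.6] 0.0
[134. 270.] 1092 top [0.035 0.037] [472.5 326.3] [92.5 55.7] 8.6
mouse 1040 0.03507539843477525 0.038760761274593825 ((472.5359191894531, 326.25860595703125), (92.50946807861328, 55.626041412353516), 8.607657432556152)
finger -1 158 [0.084  0.0843 0.0861 0.0861 0.0861 0.0864 0.087  0.0873] a [-0.055  -0.0358] b 0.0065
finger 1 228 [0.0792 0.0805 0.0811 0.0813 0.0814 0.0816 0.0817 0.0817] a [0.0285 0.0498] b 0.0034
[ 0.47934851 -0.00224048  0.06022024] [0.5350755  0.15027994 0.39810351] 0.060019725704615404
```

View pics/s5.png

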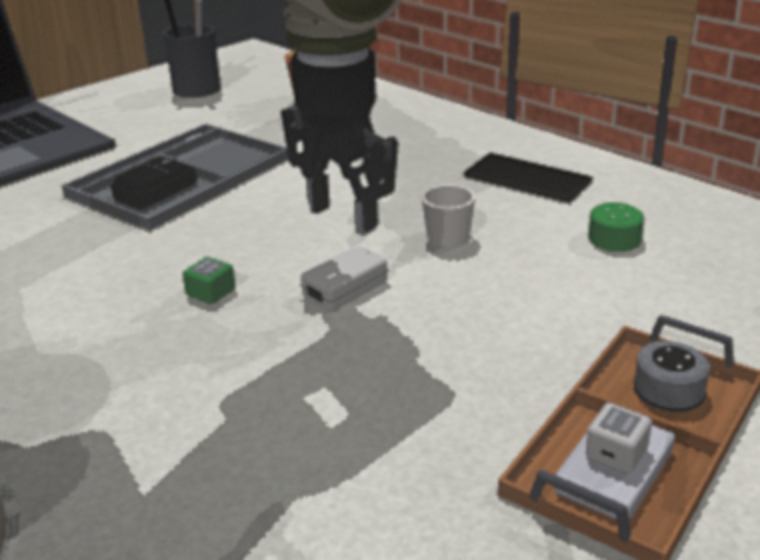

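The mouse lies in its bay at crop (155,182), and the fingers are over the brick at (345,275). Gripping the brick.

Emit:
servo_tool(
  steps=[
    {"tx": 0.05, "ty": -0.1, "tz": -2, "yaw": 0, "claw": 6},
    {"tx": 0, "ty": 0, "tz": -2, "yaw": 0, "claw": 6},
    {"tx": 0, "ty": 0, "tz": -2, "yaw": 0, "claw": 6},
    {"tx": 0, "ty": 0, "tz": -0.6, "yaw": 0, "claw": 6},
    {"tx": 0, "ty": 0, "tz": 0, "yaw": 0, "claw": 4.2},
    {"tx": 0, "ty": 0, "tz": 0, "yaw": 0, "claw": 4.2},
    {"tx": 0, "ty": 0, "tz": 0, "yaw": 0, "claw": 4.2},
    {"tx": 0, "ty": 0, "tz": 0, "yaw": 0, "claw": 4.2},
    {"tx": 0, "ty": 0, "tz": 0, "yaw": 0, "claw": 4.2},
    {"tx": 0, "ty": 0, "tz": 0, "yaw": 0, "claw": 4.2},
  ],
)

```text
time_s: 26.4
position: [0.4798, -0.0038, -0.0061]
tool_rot: [[-1.0, 0.006, 0.001], [0.006, 1.0, -0.0], [-0.001, -0.0, -1.0]]
ft_force: [-0.5, 0.4, 1.9]
grip_width: 0.0456
gripper_force: 43.5
```

Emit:
servo_tool(
  steps=[
    {"tx": 0, "ty": 0, "tz": 2, "yaw": 0, "claw": 4.2},
    {"tx": 0, "ty": 0, "tz": 4, "yaw": 0, "claw": 4.2},
    {"tx": 0, "ty": 0, "tz": 4, "yaw": 0, "claw": 4.2},
    {"tx": 0, "ty": 0, "tz": 1, "yaw": 0, "claw": 4.2},
    {"tx": 0.6, "ty": 2, "tz": 0, "yaw": 1, "claw": 4.2},
    {"tx": 1.2, "ty": 4, "tz": 0, "yaw": 1, "claw": 4.2},
    {"tx": 1.2, "ty": 4, "tz": 0, "yaw": 1, "claw": 4.2},
    {"tx": 1.2, "ty": 4, "tz": 0, "yaw": 1, "claw": 4.2},
    {"tx": 1.2, "ty": 4, "tz": 0, "yaw": 1, "claw": 4.2},
    {"tx": 1.2, "ty": 4, "tz": 0, "yaw": 1, "claw": 4.2},
    {"tx": 1.2, "ty": 4, "tz": 0, "yaw": 1, "claw": 4.2},
    {"tx": 1.2, "ty": 4, "tz": 0, "yaw": 1.5, "claw": 4.2},
    {"tx": 1, "ty": 3, "tz": 0, "yaw": 0, "claw": 4.2},
    {"tx": 0.7, "ty": 1.6, "tz": 0, "yaw": 0, "claw": 4.2},
    {"tx": 0, "ty": 0, "tz": 0, "yaw": 0, "claw": 4.2},
    {"tx": 0, "ty": 0, "tz": 0, "yaw": 0, "claw": 4.2},
  ],
)

```text
time_s: 28.0
position: [0.586, 0.3418, 0.1021]
tool_rot: [[-0.99, -0.142, -0.002], [-0.142, 0.99, -0.001], [0.002, -0.001, -1.0]]
ft_force: [-0.9, 0.2, -1.6]
grip_width: 0.0451
gripper_force: 43.0
```

Target z is about -0.002, from a commanded height of about 0.104.

Emit:
servo_tool(
  steps=[
    {"tx": 0, "ty": 0, "tz": -3, "yaw": 0, "claw": 4.2},
    {"tx": 0, "ty": 0, "tz": -4, "yaw": 0, "claw": 4.2},
    {"tx": 0, "ty": 0, "tz": -2.5, "yaw": 0, "claw": 4.2},
    {"tx": 0, "ty": 0, "tz": -0.6, "yaw": 0, "claw": 4.2},
    {"tx": 0, "ty": 0, "tz": -0.3, "yaw": 0, "claw": 4.2},
    {"tx": 0, "ty": 0, "tz": -0.1, "yaw": 0, "claw": 4.2},
    {"tx": 0, "ty": 0, "tz": 0, "yaw": 0, "claw": 4.2},
    {"tx": 0, "ty": 0, "tz": 0, "yaw": 0, "claw": 4.2},
  ],
)

```text
time_s: 28.8
position: [0.5871, 0.3424, -0.0002]
tool_rot: [[-0.99, -0.142, 0.002], [-0.142, 0.99, 0.001], [-0.002, 0.0, -1.0]]
ft_force: [0.8, -0.3, -0.8]
grip_width: 0.0452
gripper_force: 42.9
```

Emit:
servo_tool(
  steps=[
    {"tx": 0, "ty": 0, "tz": -0.1, "yaw": 0, "claw": 4.2},
    {"tx": 0, "ty": 0, "tz": 0, "yaw": 0, "claw": 4.2},
  ],
)

```text
time_s: 29.0
position: [0.5868, 0.3423, -0.0021]
tool_rot: [[-0.99, -0.142, 0.001], [-0.142, 0.99, 0.0], [-0.001, 0.0, -1.0]]
ft_force: [1.1, 0.3, -0.3]
grip_width: 0.0452
gripper_force: 43.3
```

Release, retreat, then check everything.

Emit:
servo_tool(
  steps=[
    {"tx": 0, "ty": 0, "tz": -0.05, "yaw": 0, "claw": 4.2},
    {"tx": 0, "ty": 0, "tz": 0, "yaw": 0, "claw": 5.2},
    {"tx": 0, "ty": 0, "tz": 0, "yaw": 0, "claw": 6.2},
    {"tx": 0, "ty": 0, "tz": 0, "yaw": 0, "claw": 6.2},
    {"tx": 0, "ty": 0, "tz": 1, "yaw": 0, "claw": 6.2},
    {"tx": 0, "ty": 0, "tz": 4, "yaw": 0, "claw": 6.2},
    {"tx": 0, "ty": 0, "tz": 4, "yaw": 0, "claw": 6.2},
    {"tx": 0, "ty": 0, "tz": 4, "yaw": 0, "claw": 6.2},
    {"tx": 0, "ty": -4, "tz": 2, "yaw": 0, "claw": 6.2},
    {"tx": 0, "ty": -4, "tz": 0, "yaw": 0, "claw": 6.2},
    {"tx": -2, "ty": -4, "tz": 0, "yaw": 0, "claw": 6.2},
    {"tx": -2, "ty": -4, "tz": 0, "yaw": 0, "claw": 6.2},
    {"tx": -2, "ty": -4, "tz": 0, "yaw": 0, "claw": 6.2},
    {"tx": -2, "ty": -4, "tz": 0, "yaw": 0, "claw": 6.2},
    {"tx": -2, "ty": -4, "tz": 0, "yaw": 0, "claw": 6.2},
    {"tx": 0, "ty": 0, "tz": 0, "yaw": 0, "claw": 6.2},
    {"tx": 0, "ty": 0, "tz": 0, "yaw": 0, "claw": 6.2},
  ],
)

```text
time_s: 30.7
position: [0.4868, 0.0616, 0.148]
tool_rot: [[-0.99, -0.14, 0.002], [-0.14, 0.99, 0.0], [-0.002, -0.0, -1.0]]
ft_force: [0.1, 0.3, -0.0]
grip_width: 0.0623
gripper_force: 0.0
```

```bash
python3 - <<'E'
from h import *
im,d,m,P=objs(hmin=.02)
cv2.imwrite('pics/end.png',cv2.resize(im[150:350,60:490],None,fx=1.8,fy=1.8)[:,:,::-1])
s=env.observe();print(s['position'],s['grip_width'])
E
```

```text
[354. 161.] 294 top [0.034 0.036] [ 735.3 -149.6] [28.8 57. ] 0.6
[469. 172.] 206 top [0.023 0.025] [ 723.3 -415. ] [168.7  17.1] 77.3
[291. 200.] 295 top [0.048 0.053] [630.7 -10.4] [58.2 56. ] 44.0
[132. 218.] 775 top [0.032 0.034] [586.6 340.2] [79.8 46.8] 9.2
[431. 222.] 128 top [0.04  0.042] [ 601.8 -321.2] [ 8.8 70.7] 9.3
[436. 246.] 632 top [0.038 0.04 ] [ 550.8 -330.8] [58.6 59.1] 64.5
[134. 270.] 1040 top [0.035 0.038] [473.2 325.8] [92.5 56. ] 8.1
[444. 299.] 1152 top [0.024 0.052] [ 436.7 -349.1] [91.4 60.6] 9.3
[450. 330.] 142 top [0.039 0.042] [ 372.8 -357.4] [ 7.9 71.1] 9.2
[0.48708368 0.0623515  0.14771119] 0.062005652334032185
```

View pics/end.png

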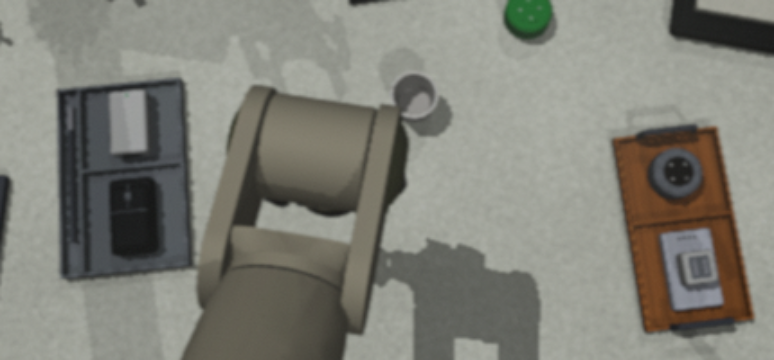

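All five things lie in their bays: brick (128,122), mouse (133,217), puck (676,172), and the bank with the cube on it (695,268). Each is at its expected height, and the cup has not moved.

```bash
python3 -c "
from rig import env
print(env.close_job())"
```

```text
the job is handed in; nothing more can be done
None
```

Both desk kits are made up and the job is handed in, but no verdict came back; in the last top view all five things lay flat in their bays, with the cube on the power bank, the cup where it was, and the phone never approached.

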